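Touch the copper grounding cap, then push the component box open

TASK

Get the component box ready for picking static-sensitive parts: first touch the copper cap of the grounding puck on the tile lightly with the fingertips, so that it sinks a little but is never pressed to its bottom, and withdraw. Then push the clear sliding door on top of the component box fully open, to its stop towards the box's blue-marked end, by its red rib with the fingertips, and move clear. Do not lift or shift the puck, and do not touch the tin, the pot, the iron in its holder or the soldering station.

Things in the scene. Friction and masses are not known exactly. Their poses are not given: they have to be found in the camera images.
- cap_top (a point): centre of the top face of the copper cap of the grounding puck: a copper disc 38 mm in diameter on a dark steel puck. The cap rides on a soft spring and stands 16 mm proud of the puck when free, its top then 46 mm above the shelf. It is one of three low round things on the white tile, which trade places
- ground: the grounding puck, loose, dark steel, 52 mm in diameter and 22 mm tall without its cap, about 0.45 kg, standing on the tile; origin at the centre of its underside, z up
- ground_cap (a joint): how far the copper cap is pressed down, m: 0 free, 0.012 at the bottom. It begins to sink at about 1.3 N, then gives 1 mm for each 0.45 N more; it springs back when let go
- box: clear plastic component box fixed to the shelf, 110 (its x) by 190 (its y) by 45 mm tall, with a sliding door on top; origin at the centre of its underside. The door opens along the box's own +y, over the fixed cover, towards the end marked blue; +y points within 0.5 rad of the robot's left (world +y). Low grey guide rails run along y at x = +-53 mm, up to 55 mm high
- rib (a point): centre of the top of the red rib on the sliding door: 50 mm long along the box's x, 6 mm thick along the box's y, rising 18 mm above the door, its top 71 mm above the shelf. The door around it is flat, its top face 53 mm above the shelf, and reaches 46 mm along y to either side of the rib. To open, push the rib's face on the box's -y side towards +y
- door (a joint): how far the door is slid open, m: 0 shut, 0.075 fully open at its stop; starts shut or partly open, moves with about 1 N of friction and stays where it is left
- tile: white glazed ceramic tile fixed to the shelf, 190 x 190 x 8 mm; origin at the centre of its underside
- tin: loose round tin, green with a bare aluminium lid, 52 mm in diameter, 27 mm tall, on the tile; must not be touched; origin at the centre of its underside
- pot: loose round white pot with a blue lid, 54 mm in diameter, 36 mm tall, on the tile; must not be touched; origin at the centre of its underside
- iron: soldering iron with blue handle in a coiled steel holder, one loose unit on a 120 x 70 mm dark base, about 0.16 m tall, the handle leaning up and out to the base's own -x (away from the robot), up to 105 mm from the origin; must not be touched; origin at the centre of the base's underside
- station: black soldering station, 150 (x) by 120 (y) by 90 mm tall with a toggle switch on top (up to about 0.15 m high), beyond the work; must not be touched; origin at the centre of its underside
Not all that is in view belongs to the job. Leave any green or turquoise look-alike of the box alone. Several things have the shape of the ground; the one meant has the colours described above.

How it is judged:
On the way, in this order (a step that is already met when the one before it is completed fails the run):
1. the fingers touch the copper cap and it sinks at least 1 mm (value of joint ground_cap above 0.001 m and contact force between the fingers and ground above 0.3 N), for 0.1 s.
2. the fingers have withdrawn from the cap and it has sprung back (value of joint ground_cap below 0.001 m and contact force between the fingers and ground below 0.05 N and distance between the grasp point and cap_top above 0.05 m), for 0.2 s.
3. the door has been pushed fully open (within 8 mm of its stop) (value of joint door above 0.067 m), for 0.1 s.
At the end, for the whole second after the job is handed in: The door stands open to within 8 mm of its stop and at rest, the copper cap has sprung back up, the puck is upright within 12 mm of where it stood, and the tin, pot, iron and station are within 10 mm of where they stood (value of joint door above 0.067 m and velocity of joint door below 0.01 m/s and value of joint ground_cap below 0.001 m and distance of ground from where it was at the start of the episode below 0.012 m and angle between ground's own z axis and vertical below 0.1 rad and linear speed of ground below 0.02 m/s and distance of each of tin, pot, iron, station from where it was at the start of the episode below 0.01 m); the robot touches nothing.
It fails at once if the robot touches the tin or the pot (contact force between any of the fingers, the arm and tin above 0.5 N or contact force between any of the fingers, the arm and pot above 0.5 N).
It fails at once if the robot touches the iron, its holder, the soldering station or its toggle switch (contact force between any of the fingers, the arm and iron above 0.5 N or contact force between any of the fingers, the arm and station above 0.5 N).
It fails at once if the copper cap is pressed to its bottom (more than 11 mm) or the puck is struck with more than 15 N (value of joint ground_cap above 0.011 m or contact force between the fingers and ground above 15 N).
It fails at once if the puck is lifted, tipped or pushed away by more than 12 mm (distance of ground from where it was at the start of the episode above 0.012 m or angle between ground's own z axis and vertical above 0.2 rad).
It also fails if it takes over 51 s, if anything falls off the work surface, if the arm or the gripper's body presses on something with over 40 N, if the wrist force passes 120 N, or if a joint passes its speed limit or range.

ROBOT

A 7-joint arm with a two-finger parallel gripper is mounted at the origin on the work surface. World frame = base frame: x ahead of the robot, y to its left, z up, the work surface at z = 0. Lengths are in m, angles in rad, forces in N, time in s.
With the tool pointing down it reaches from about 0.4 to 0.85 m from the base axis. Payload 4.5 kg.
Tool frame: the origin (TCP) lies at the very end of the fingers, on their centre line; the grasp point (between the pads) lies 19 mm behind it; z points along the fingers, x is the direction in which the jaws open and shut, and the axes are right-handed (so a half turn about z gives the same grasp; the last joint's range is limited). The gripper opens to 85 mm and grips with 20 to 120 N. Pads are 22 mm wide; open, the fingers measure 114 mm over their backs; the gripper's body (76 mm by 85 mm) begins 54 mm behind the grasp point. The pads swing forward as they close: fully open they stand 13 mm farther back than shut.
Start: joints at [-1.147, 0.689, -0.195, 1.565, 0.157, 0.902, -0.215], TCP at [0.237, 0.578, 0.231] pointing down, gripper open.
Joint ranges: [-3.01, 3.01], [-0.46, 2.08], [-1.47, 1.51], [0.13, 2.56], [-1, 4.14], [0.04, 2.09], [-2.66, 2.66]. Speed limits (rad/s): [2.57, 2.57, 3.14, 3.14, 3.14, 3.14, 3.14].

INTERFACE

Orientations are given as a rotation vector (axis times angle).
In Python, from bench import observe, camera, calibration, sign_off, boxes_of, spot_point gives the robot as it stands. The module is installed in compiled form; this text tells all that it offers.
- The arm moves only by the tool play_rows, never from a script. Its argument "commands" is one flat list of numbers, 7 for each row, row after row: the shift along the tool's x, y, z in m, then the turn, a rotation vector about the tool's x, y, z in degrees, then the closure, from 0 (fully open) to 1 (shut). In form: [x, y, z, ax, ay, az, fingers, x, y, z, ax, ay, az, fingers, ...]. A call has 1 to 5 rows; each row is the pose to reach, as a shift and turn from the pose commanded when the call began, along the tool's axes at that moment; what a row does not reach only later rows make up. A row lasts 1/8 s, in which the tool goes at most 62.5 mm and 10.7 degrees, less where a joint would pass 70% of its speed; a pose out of reach is approached as far as the arm can. A call with a gripper value outside its range is refused whole. The fingers move at their own pace and stop on an object; "force" is the grip in N (left out, the last holds). Time passes only in rows, so rows that repeat a pose let the fingers close. It gives the time, the measured TCP pose, the force and the opening at its end, in the units of the state.
- observe(): the state, without advancing time (a new reading comes with each control period).
- camera(name): name is "scene" or "top" or "wrist"; returns (picture, depth): 480x640x3 uint8, blue, green, red; 480x640 float32, m along the optical axis (not along the pixel's ray), 0 where there is no reading.
- calibration(name): a dict with "K" (3x3 intrinsics, pixels), "world_to_cam" (4x4, takes a point from world to camera coordinates). Camera axes: x right, y down, z forward; pixel columns grow to the right and rows downward; lengths in m; the calibration is good to about 2 mm. The wrist camera is an equidistant fisheye: a pixel r from the principal point sees the ray r / f radians off the axis. A picture is of the moment at which its call begins: read the wrist's pose just before it. calibration takes no time and is no camera call; for the wrist camera it gives the pose at the moment of the call.
- sign_off(): hands the job in, once; it reports no verdict.
Trained networks look in the newest picture that a camera, given by its name, has taken for a name from the list of things; names that differ only in an ending like _2 or _b are one class to them, and where a whole thing is asked for, a point or a joint stands for the part that bears it (a point fixed in the world has none). Each returns a list of dicts, best first, with "p" (0 to 1); they miss things now and then, are a little off and sometimes report something else, mostly with a low value. They report only what shows in the picture. A call takes as long as a camera call. They do not tell look-alikes from the thing itself.
- boxes_of(camera, name): "box" ([left, top, right, bottom] as shares, 0 to 1, of the picture: columns of its width, rows of its height, round what is visible of it).
- spot_point(camera, name): "xy" ([column, row] as shares, 0 to 1, of the picture: columns of its width, rows of its height: a listed point, or the origin of a listed thing).
The state is a dict: "time": time; "joint_positions": joint angles; "joint_velocities": joint speeds; "joint_torque": joint torques, N m; "eef_pos": TCP position; "ee_rot": TCP orientation; "force": force on the tool from outside, world axes, zero at the start; "ft_torque": the same for the moment, N m; "grip_width": finger opening in m.
Only numpy, scipy, OpenCV 4.12 (cv2) and the standard library are available. Lean on these libraries where they do the work, as an engineer would, in place of code of your own. Each camera call takes 0.05 s, during which the arm holds its last target. There are 200 camera calls.

## Working session

There is one attempt and no reset: what is moved stays moved. The work goes in short steps, Python scripts to look and compute and a tool call to move; the robot and the scene stay as the last step left them, time stands still between calls to the robot, and variables do not carry over. Pictures are saved under pics/ and viewed, about 8 in all and at most 12, crops included, and the job is handed in when it is done.

Besides the shell and the picture viewer there is one more tool, called after ">>>" as name(argument=value, ...) on one line, values as JSON. play_rows: Moves the arm, as the interface text tells. Its arguments: {"type":"object","properties":{"commands":{"type":"array"},"force":{"type":"number"}},"required":["commands"]}

```bash
mkdir -p pics; cat > h.py <<'E'
import numpy as np, cv2
from bench import *
from scipy.spatial.transform import Rotation as R
def world(cam,depth,u,v,cal=None):
    c=cal or calibration(cam);K=np.array(c["K"]);T=np.linalg.inv(np.array(c["world_to_cam"]))
    d=depth[int(v),int(u)];p=np.array([(u-K[0,2])/K[0,0]*d,(v-K[1,2])/K[1,1]*d,d,1]);return (T@p)[:3]
def pix(cam,P):
    c=calibration(cam);K=np.array(c["K"]);p=np.array(c["world_to_cam"])@np.append(P,1);q=K@p[:3];return q[:2]/q[2]
E
python3 - <<'E'
from h import *
s=observe();print(s)
for n in("scene","top"):
    im,d=camera(n);cv2.imwrite(f"pics/{n}0.png",im);np.save(n+"0.npy",d)
    for t in("ground","box","tin","pot","iron","station","tile"):
        for b in boxes_of(n,t)[:4]:
            print(n,t,round(b["p"],2),(np.array(b["box"])*[640,480,640,480]).round())
    for t in("cap_top","rib"):
        for b in spot_point(n,t)[:4]:
            u,v=np.array(b["xy"])*[640,480];print(n,t,round(b["p"],2),u,v,world(n,d,u,v).round(3))
E
```

```text
{'time': 0.0, 'joint_positions': array([-1.14722451,  0.69001057, -0.1945093 ,  1.56642267,  0.15730354,
        0.90249011, -0.21510738]), 'joint_velocities': array([-1.25347088e-03, -1.09657579e-03,  4.67132187e-05,  3.59147537e-04,
        1.19813795e-04,  3.04767050e-04, -6.68330754e-04]), 'joint_torque': array([-3.34006918e-04, -5.39612460e+01, -1.26699787e+00, -1.58537596e+01,
        8.96028330e-03,  9.35222983e-03, -2.10553043e-05]), 'eef_pos': array([0.23727517, 0.5774615 , 0.2304464 ]), 'ee_rot': array([ 2.60851153e+00,  1.74864076e+00, -2.39304901e-03]), 'force': array([0.80843193, 0.00366319, 0.15063717]), 'ft_torque': array([0.01848494, 0.00890836, 0.00301618]), 'grip_width': 0.08519546076176993}
scene ground 0.86 [445. 249. 473. 271.]
scene ground 0.56 [496. 272. 522. 297.]
scene box 0.84 [204. 214. 299. 283.]
scene box 0.73 [109. 198. 196. 262.]
scene box 0.57 [195. 159. 266. 214.]
scene box 0.52 [204. 217. 262. 254.]
scene tin 0.81 [415. 278. 440. 301.]
scene pot 0.65 [400. 237. 421. 262.]
scene iron 0.95 [367. 342. 417. 398.]
scene iron 0.17 [217. 282. 303. 396.]
sce
[... 213 characters left out ...]
rib 0.9 231.42399999999998 227.28 [ 0.449 -0.261  0.051]
scene rib 0.59 133.56799999999998 204.912 [ 0.395 -0.543  0.052]
top ground 0.86 [122. 227. 147. 254.]
top ground 0.64 [391. 233. 446. 290.]
top ground 0.55 [168. 250. 188. 272.]
top box 0.81 [408. 332. 518. 425.]
top box 0.68 [348. 211. 450. 293.]
top box 0.67 [472. 226. 579. 318.]
top tin 0.86 [204. 208. 226. 229.]
top pot 0.62 [212. 260. 236. 284.]
top iron 0.56 [227.  70. 267. 169.]
top station 0.66 [324.  90. 386. 170.]
top tile 0.93 [163. 196. 263. 296.]
top cap_top 0.79 129.984 235.104 [0.52  0.389 0.037]
top cap_top 0.59 174.59199999999998 258.384 [0.467 0.283 0.048]
top rib 0.65 547.3919999999999 282.192 [ 0.427 -0.51   0.07 ]
```

```bash
python3 - <<'E'
import cv2
for n in("scene","top"):
    im=cv2.imread(f"pics/{n}0.png")
    c=im[140:420,90:540] if n=="scene" else im[60:440,100:600]
    f=1.75 if n=="scene" else 1.57
    cv2.imwrite(f"pics/{n}0c.png",cv2.resize(c,None,fx=f,fy=f,interpolation=cv2.INTER_CUBIC))
E
```

```text
(no output)
```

View pics/scene0c.png

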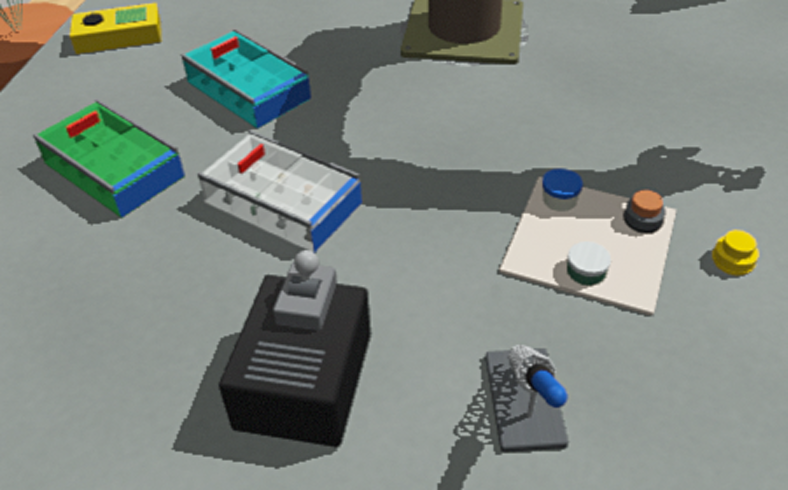

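View pics/top0c.png

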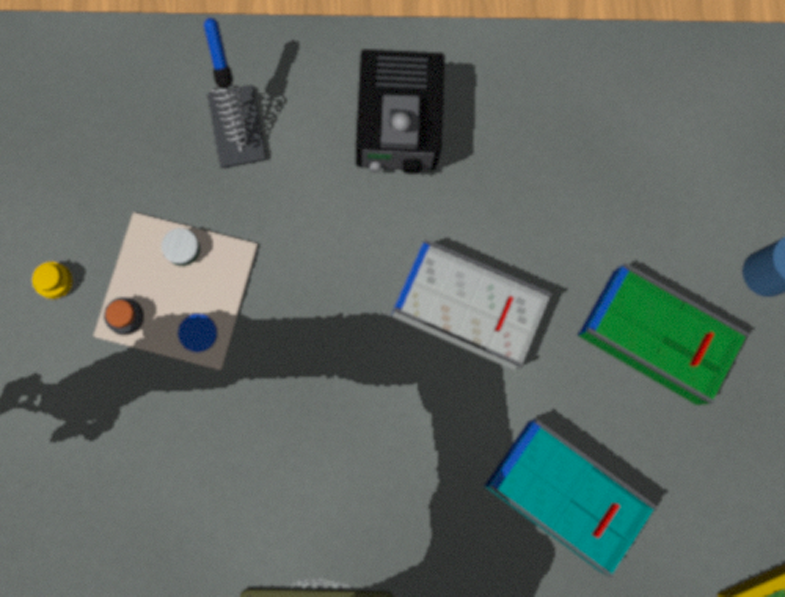

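The candidates for the ground are three round things with caps. In the top picture these are the yellow puck at about (133,238), off the tile; the copper-on-dark-steel one at about (178,260), on the tile; and the box-shaped false hit. The copper one fits. Of the three boxes, green is at about (525,275), turquoise at (468,375) and clear/white with the blue end at about (402,250); the clear one is meant. Next I'll measure and confirm with one enlarged crop.

```bash
python3 - <<'E'
from h import *
def pts(n,im,d,m):
    v,u=np.nonzero(m&(d>0));return np.array([world(n,d,a,b,calibration_[n]) for a,b in zip(u,v)]),u,v
calibration_={n:calibration(n) for n in("scene","top")}
for n in("top","scene"):
    im=cv2.imread(f"pics/{n}0.png");d=np.load(n+"0.npy");hsv=cv2.cvtColor(im,cv2.COLOR_BGR2HSV)
    H,S,V=[hsv[...,i].astype(int) for i in range(3)]
    def reg(x0,y0,x1,y1):
        m=np.zeros(d.shape,bool);m[y0:y1,x0:x1]=1;return m
    rc,rb=((165,245,192,275),(345,205,462,300)) if n=="top" else ((440,240,478,275),(200,212,300,285))
    P,u,v=pts(n,im,d,reg(*rc)&(H<16)&(S>110)&(V>70))
    k=P[:,2]>.040;print(n,"cap",k.sum(),P[k].mean(0).round(4),np.median(P[k,2]),np.ptp(P[k],0).round(3),"pix",u[k].mean(),v[k].mean())
    m=reg(*rb)&((H<8)|(H>172))&(S>150)
    P,u,v=pts(n,im,d,m);k=P[:,2]>.06;Q=P[k]
    print(n,"rib",k.sum(),Q.mean(0).round(4),"med",np.median(Q,0).round(4),Q.min(0).round(3),Q.max(0).round(3),"pix",u.mean(),v.mean())
    (c,s,a)=cv2.minAreaRect(Q[:,:2].astype(np.float32)*1000);print("rib rect",c,s,a)
    m=reg(*rb)&(abs(H-110)<12)&(S>150)
    P,u,v=pts(n,im,d,m);k=P[:,2]>.035;print("blue",P[k].mean(0).round(4));print(cv2.minAreaRect(P[k][:,:2].astype(np.float32)*1000))
    P,u,v=pts(n,im,d,reg(*rb));k=P[:,2]>.030;print("box",cv2.minAreaRect(P[k][:,:2].astype(np.float32)*1000),np.percentile(P[k,2],[5,50,95]))
    for nm,r in(("tin",(200,204,230,233)),("pot",(208,256,240,288)),("iron",(220,65,270,172)),("station",(320,85,392,175))):
        if n=="top":
            P,u,v=pts(n,im,d,reg(*r));k=P[:,2]>.02;print(nm,P[k].min(0).round(3),P[k].max(0).round(3))
im=cv2.imread("pics/top0.png");a=cv2.resize(im[190:300,160:270],(390,390),interpolation=3);b=cv2.resize(im[200:310,345:455],(390,390),interpolation=3)
cv2.imwrite("pics/crop.png",np.hstack([a,b]))
s=observe();print(R.from_rotvec(s["ee_rot"]).as_matrix().round(3))
E
```

```text
top cap 234 [0.4666 0.2811 0.0452] 0.04534048536131163 [0.036 0.036 0.011] pix 175.96581196581195 259.05555555555554
top rib 46 [ 0.4709 -0.2451  0.0695] med [ 0.4709 -0.2454  0.0696] [ 0.45  -0.255  0.064] [ 0.492 -0.235  0.074] pix 420.6521739130435 259.3695652173913
rib rect (470.5046691894531, -244.9579315185547) (3.9664394855499268, 45.87864303588867) 66.85606384277344
blue [ 0.5248 -0.1216  0.0475]
((526.394287109375, -122.3406982421875), (8.349691390991211, 100.03816223144531), 66.61763763427734)
box ((490.03570556640625, -205.54385375976562), (190.88308715820312, 111.9921646118164), 66.84012603759766) [0.04385821 0.05010819 0.05605881]
tin [0.542 0.181 0.021] [0.594 0.232 0.041]
pot [0.416 0.146 0.021] [0.468 0.198 0.049]
iron [0.716 0.117 0.021] [0.855 0.165 0.157]
station [ 0.676 -0.165  0.02 ] [ 0.846 -0.042  0.153]
scene cap 170 [0.4713 0.2814 0.0457] 0.046200465212412556 [0.039 0.034 0.009] pix 459.8 254.8
scene rib 82 [ 0.477  -0.2459  0.0676] med [ 0.4772 -0.2456  0.0679] [ 0.452 -0.256  0.06 ] [ 0.498 -0.236  0.075] pix 233.20212765957447 230.06382978723406
rib rect (475.44659423828125, -245.17779541015625) (6.107639789581299, 49.133060455322266) 68.8321304321289
blue [ 0.5278 -0.121   0.0443]
((527.3626098632812, -120.94405364990234), (13.278058052062988, 108.48004150390625), 68.69760131835938)
box ((534.118408203125, -162.22352600097656), (345.7201232910156, 175.37037658691406), 44.76151657104492) [0.03575667 0.05011418 0.057013  ]
[[ 0.38   0.925 -0.   ]
 [ 0.925 -0.38   0.   ]
 [ 0.    -0.    -1.   ]]
```

View pics/crop.png

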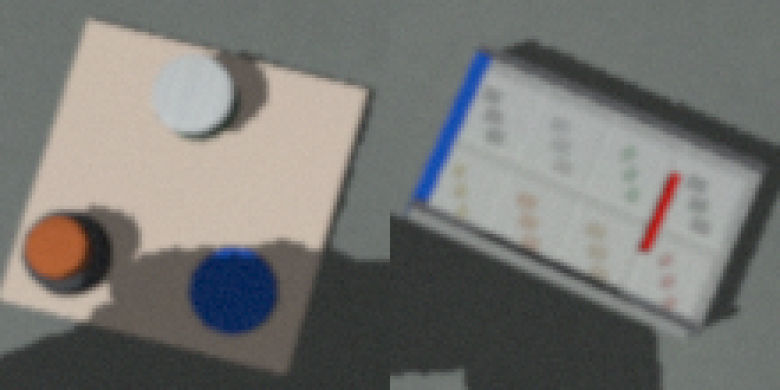

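Crop: the copper cap on its dark puck is at the left (55,245), the tin at (195,95) and the pot at (233,290). The clear box's red rib is on the right half at (658,213), with the blue end to its left. That confirms both targets. I'm using cap (0.468, 0.281, 0.046), rib (0.472, -0.245, 0.071) and box +y at 66.9°. The tool's x already lies at 67.7°.

>>> play_rows(commands=[-0.03,0.052,0,0,0,0,1,-0.06,0.104,0,0,0,0,1,-0.09,0.156,0,0,0,0,1,-0.12,0.208,0,0,0,0,1,-0.15,0.26,0,0,0,0,1], force=30)

```text
time: 1.62
eef_pos: [0.4222, 0.3392, 0.2315]
ee_rot: [-2.609, -1.749, -0.001]
force: [0.5, 0.6, 0.4]
grip_width: -0.0001
```

>>> play_rows(commands=[-0.012,0.022,0.03,0,0,0,1,-0.025,0.044,0.07,0,0,0,1,-0.037,0.066,0.1,0,0,0,1,-0.037,0.066,0.11,0,0,0,1,-0.037,0.066,0.11,0,0,0,1])

```text
time: 2.25
eef_pos: [0.4673, 0.2824, 0.1212]
ee_rot: [-2.608, -1.75, 0.0]
force: [0.0, 1.3, -0.3]
grip_width: 0.0001
```

```bash
python3 - <<'E'
from h import *
s=observe();print(s["time"],s["eef_pos"],s["force"],s["grip_width"]);M=R.from_rotvec(s["ee_rot"]).as_matrix()
print(M.round(3),"shift to cap",M.T@(np.array([.468,.281,.046])-s["eef_pos"]))
im,d=camera("wrist");im2,d2=camera("scene");
cv2.imwrite("pics/w1.png",np.hstack([cv2.resize(im,(400,300)),cv2.resize(im2[190:310,390:550],(400,300))]))
print(calibration("wrist")["K"])
E
```

```text
2.25 [0.46728554 0.28243442 0.12120547] [ 0.00209553  1.32159153 -0.29663087] 0.00010320462149400568
[[ 0.379  0.925 -0.001]
 [ 0.925 -0.379  0.001]
 [ 0.    -0.001 -1.   ]] shift to cap [-0.00108713  0.00128632  0.07520369]
[[371.64829954   0.         318.23694898]
 [  0.         371.64829954 242.2968173 ]
 [  0.           0.           1.        ]]
```

View pics/w1.png

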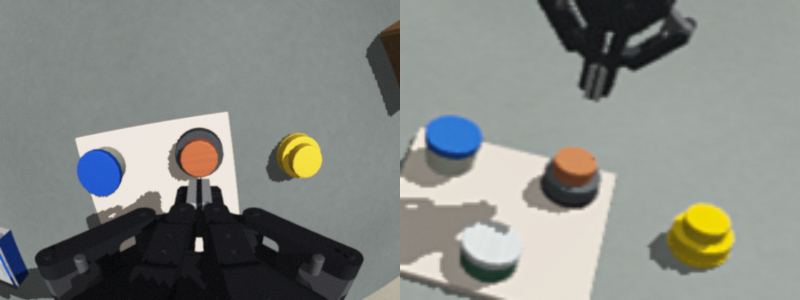

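The wrist view at left shows the closed fingertips at (200,190) in line with the cap at (200,158). The scene view shows them above the cap with clear space all round, so I'll descend.

>>> play_rows(commands=[-0.001,0.001,0.03,0,0,0,1,-0.001,0.001,0.055,0,0,0,1,-0.001,0.001,0.067,0,0,0,1,-0.001,0.001,0.07,0,0,0,1,-0.001,0.001,0.07,0,0,0,1])

```text
time: 2.98
eef_pos: [0.4689, 0.2806, 0.0521]
ee_rot: [-2.609, -1.75, -0.002]
force: [0.1, -0.0, 1.0]
grip_width: 0.0004
```

>>> play_rows(commands=[0,0,0.002,0,0,0,1,0,0,0.004,0,0,0,1,0,0,0.006,0,0,0,1,0,0,0.008,0,0,0,1,0,0,0.008,0,0,0,1])

```text
time: 3.6
eef_pos: [0.4687, 0.2801, 0.0433]
ee_rot: [-2.61, -1.749, -0.001]
force: [-0.4, -0.5, 3.1]
grip_width: 0.0001
```

>>> play_rows(commands=[0,0,0.001,0,0,0,1,0,0,0.002,0,0,0,1,0,0,0.002,0,0,0,1,0,0,0.002,0,0,0,1])

```text
time: 4.1
eef_pos: [0.4687, 0.2801, 0.0414]
ee_rot: [-2.61, -1.749, -0.001]
force: [1.1, -0.3, 3.5]
grip_width: 0.0001
```

```bash
python3 - <<'E'
from h import *
for i in range(4):
    im,d=camera("scene");s=observe();print(s["eef_pos"],s["force"].round(2))
cv2.imwrite("pics/w2.png",cv2.resize(im[230:290,420:500],(800,600),interpolation=3))
E
```

```text
[0.46868711 0.28002581 0.04137617] [-0.07 -1.05  4.15]
[0.46868642 0.28007839 0.04137115] [ 0.   -0.72  3.4 ]
[0.46868357 0.28005063 0.04138038] [0.57 0.26 3.01]
[0.46868207 0.28005996 0.04136818] [ 0.4  -0.56  3.89]
```

View pics/w2.png

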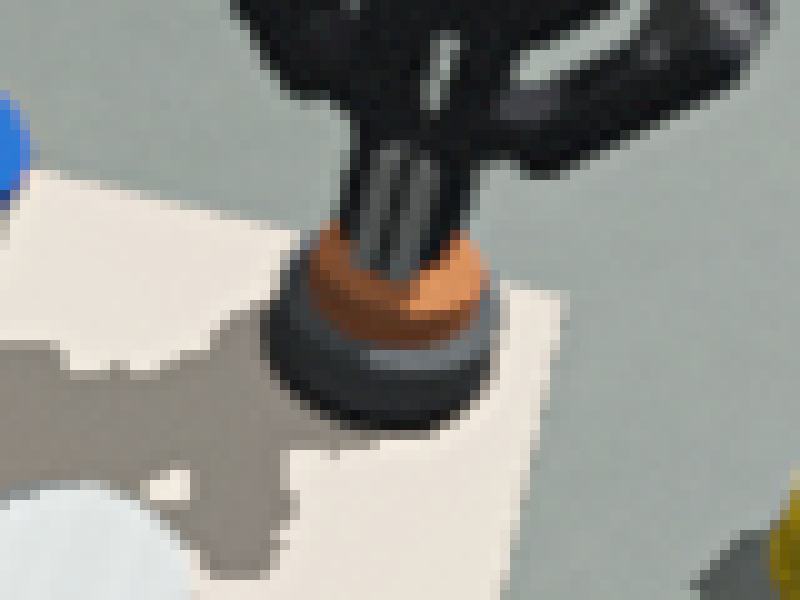

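The fingertips rest on the copper cap at (395,275) in this crop, and the cap is partly sunk: about 4.6 mm by height and 5 mm by the mean force of 3.6 N. I'm withdrawing now.

>>> play_rows(commands=[0,0,-0.02,0,0,0,1,0,0,-0.07,0,0,0,1,0,0,-0.13,0,0,0,1,0,0,-0.16,0,0,0,1,0,0,-0.16,0,0,0,1])

```text
time: 4.92
eef_pos: [0.4694, 0.2808, 0.2033]
ee_rot: [-2.609, -1.749, -0.007]
force: [-0.8, 0.8, 0.2]
grip_width: 0.0001
```

>>> play_rows(commands=[-0.053,0.02,0,0,0,0,1,-0.106,0.04,0,0,0,0,1,-0.159,0.06,0,0,0,0,1,-0.212,0.08,0,0,0,0,1,-0.265,0.1,0,0,0,0,1])

```text
time: 5.55
eef_pos: [0.4589, -0.0049, 0.1998]
ee_rot: [-2.608, -1.749, 0.004]
force: [1.2, 0.1, 0.3]
grip_width: -0.0001
```

>>> play_rows(commands=[-0.053,0.02,0,0,0,0,1,-0.106,0.04,0,0,0,0,1,-0.159,0.06,0,0,0,0,1,-0.212,0.08,0,0,0,0,1,-0.26,0.1,0,0,0,0,1])

```text
time: 6.18
eef_pos: [0.4524, -0.2831, 0.1994]
ee_rot: [-2.607, -1.747, 0.002]
force: [1.0, -0.2, 0.8]
grip_width: -0.0
```

```bash
python3 - <<'E'
from h import *
s=observe();print(s["time"],s["eef_pos"],s["force"],s["grip_width"]);M=R.from_rotvec(s["ee_rot"]).as_matrix()
print(M.round(3))
im,d=camera("top");im2,d2=camera("scene")
cv2.imwrite("pics/w3.png",np.hstack([cv2.resize(im[190:310,330:490],(400,300)),cv2.resize(im2[190:310,170:330],(400,300))]))
c=calibration("scene");hsv=cv2.cvtColor(im2,cv2.COLOR_BGR2HSV).astype(int)
v,u=np.nonzero(((hsv[...,0]<8)|(hsv[...,0]>172))&(hsv[...,1]>150));k=(u>200)&(u<300)&(v>212)&(v<285)
P=np.array([world("scene",d2,a,b,c) for a,b in zip(u[k],v[k])]);P=P[P[:,2]>.06];print("rib now",P.mean(0),len(P))
v,u=np.nonzero((hsv[...,0]<16)&(hsv[...,1]>110));k=(u>440)&(u<478)&(v>240)&(v<275)
P=np.array([world("scene",d2,a,b,c) for a,b in zip(u[k],v[k])]);P=P[P[:,2]>.03];print("cap now",P.mean(0),np.percentile(P[:,2],90))
print("shift",M.T@(np.array([.456,-.282,.058])-s["eef_pos"]))
E
```

```text
6.175 [ 0.45239619 -0.28314695  0.19942575] [ 1.03202234 -0.21358176  0.78401939] -2.1386950124186733e-05
[[ 0.38   0.925 -0.003]
 [ 0.925 -0.38   0.002]
 [ 0.001 -0.004 -1.   ]]
rib now [ 0.47673869 -0.24598122  0.06726151] 83
cap now [0.47380303 0.28030654 0.04378642] 0.04749620006250568
shift [0.00234873 0.00342146 0.14141542]
```

View pics/w3.png

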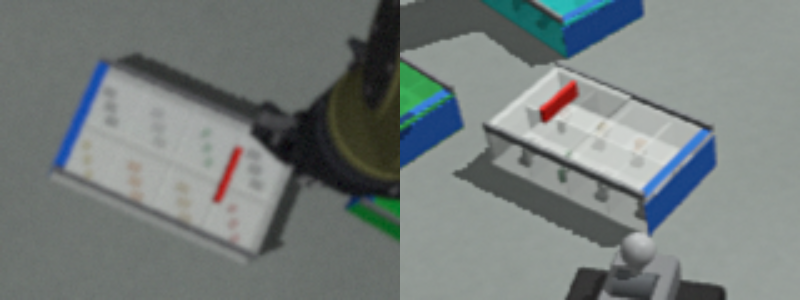

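The rib is where it was measured and the cap has sprung back. The rib shows at (228,175) in the top half and (560,101) in the scene half of the picture, with the gripper on its -y side. Next I descend behind the rib.

>>> play_rows(commands=[0.002,0.003,0.05,0,0,0,1,0.002,0.003,0.1,0,0,0,1,0.002,0.003,0.128,0,0,0,1,0.002,0.003,0.138,0,0,0,1,0.002,0.003,0.14,0,0,0,1])

```text
time: 6.9
eef_pos: [0.4572, -0.2802, 0.0606]
ee_rot: [-2.608, -1.749, 0.001]
force: [-0.4, -0.6, 0.2]
grip_width: 0.0001
```

>>> play_rows(commands=[0.005,0,0,0,0,0,1,0.01,0,0,0,0,0,1,0.015,0,0,0,0,0,1,0.02,0,0,0,0,0,1,0.025,0,0,0,0,0,1])

```text
time: 7.52
eef_pos: [0.4673, -0.2579, 0.0615]
ee_rot: [2.609, 1.749, -0.0]
force: [0.3, -1.4, 1.2]
grip_width: -0.0
```

```bash
cat > chk.py <<'E'
from h import *
for i in range(3):
    im2,d2=camera("scene");s=observe();print(s["eef_pos"].round(4),s["force"].round(2))
M=R.from_rotvec(s["ee_rot"]).as_matrix();print(M.round(3))
import sys
cv2.imwrite(sys.argv[1],cv2.resize(im2[170:290,180:340],(800,600),interpolation=3))
c=calibration("scene");hsv=cv2.cvtColor(im2,cv2.COLOR_BGR2HSV).astype(int)
v,u=np.nonzero(((hsv[...,0]<8)|(hsv[...,0]>172))&(hsv[...,1]>150));k=(u>200)&(u<300)&(v>205)&(v<285)
P=np.array([world("scene",d2,a,b,c) for a,b in zip(u[k],v[k])]);P=P[P[:,2]>.06];print("rib now",P.mean(0),len(P),"slid",(P.mean(0)-[.4769,-.246,.0675])@[.393,.919,0])
E
python3 chk.py pics/w4.png
```

```text
[ 0.4677 -0.257   0.0615] [ 0.54  0.01 -0.16]
[ 0.4675 -0.2572  0.0614] [-0.79 -0.41  0.03]
[ 0.4673 -0.2575  0.0613] [-0.18 -0.91  0.82]
[[ 0.379  0.925  0.   ]
 [ 0.925 -0.379  0.   ]
 [ 0.     0.    -1.   ]]
rib now [ 0.47737557 -0.24203853  0.06775055] 88 slid 0.0038274872492351938
```

View pics/w4.png

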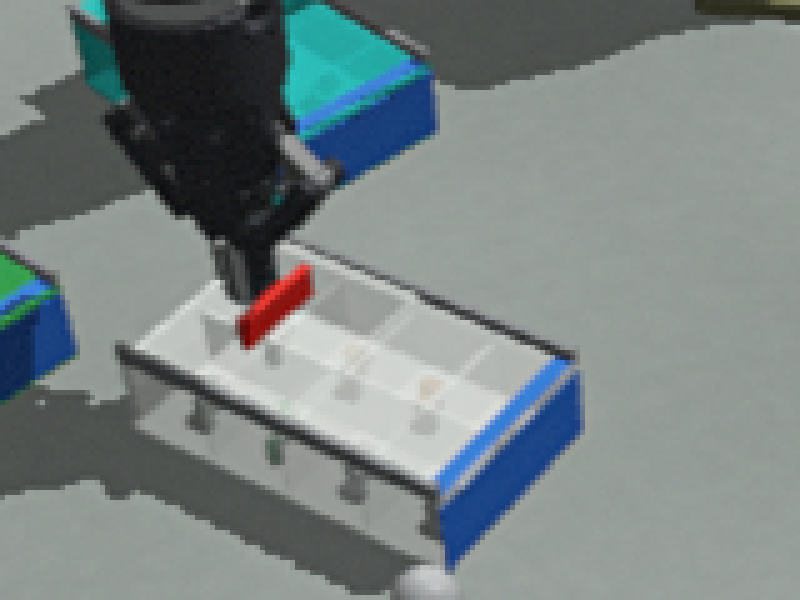

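The fingers are behind the rib's -y face at (250,290), and the door has moved about 4 mm. I'll keep pushing along tool x.

>>> play_rows(commands=[0.008,0,0,0,0,0,1,0.016,0,0,0,0,0,1,0.024,0,0,0,0,0,1,0.032,0,0,0,0,0,1,0.04,0,0,0,0,0,1])

```text
time: 8.3
eef_pos: [0.4827, -0.2202, 0.0613]
ee_rot: [2.609, 1.749, 0.0]
force: [0.8, -1.3, -0.6]
grip_width: 0.0004
```

>>> play_rows(commands=[0.004,0,0,0,0,0,1,0.008,0,0,0,0,0,1,0.012,0,0,0,0,0,1,0.016,0,0,0,0,0,1])

```text
time: 8.8
eef_pos: [0.4885, -0.2059, 0.0613]
ee_rot: [2.61, 1.749, 0.0]
force: [-0.0, -1.0, 0.3]
grip_width: -0.0001
```

>>> play_rows(commands=[0.003,0,0,0,0,0,1,0.006,0,0,0,0,0,1,0.006,0,0,0,0,0,1])

```text
time: 9.18
eef_pos: [0.4906, -0.1999, 0.0612]
ee_rot: [-2.609, -1.75, -0.0]
force: [-0.1, 0.2, -0.3]
grip_width: -0.0002
```

>>> play_rows(commands=[0.003,0,0,0,0,0,1,0.006,0,0,0,0,0,1,0.006,0,0,0,0,0,1])

```text
time: 9.55
eef_pos: [0.4928, -0.1943, 0.0612]
ee_rot: [-2.608, -1.75, -0.0]
force: [-0.3, -0.4, -0.2]
grip_width: -0.0
```

>>> play_rows(commands=[0.002,0,0,0,0,0,1,0.004,0,0,0,0,0,1,0.004,0,0,0,0,0,1])

```text
time: 9.93
eef_pos: [0.4932, -0.1933, 0.0612]
ee_rot: [2.611, 1.746, -0.005]
force: [-1.6, -5.7, -0.4]
grip_width: -0.0
```

```bash
python3 chk.py pics/w5.png
```

```text
[ 0.4932 -0.1934  0.0612] [-1.72 -5.29 -1.33]
[ 0.4932 -0.1934  0.0612] [-1.65 -4.56 -0.44]
[ 0.4932 -0.1933  0.0612] [-1.25 -5.32  0.1 ]
[[ 0.382  0.924 -0.002]
 [ 0.924 -0.382 -0.002]
 [-0.003 -0.001 -1.   ]]
rib now [ 0.50606511 -0.1797467   0.06808222] 85 slid 0.07234866821935762
```

View pics/w5.png

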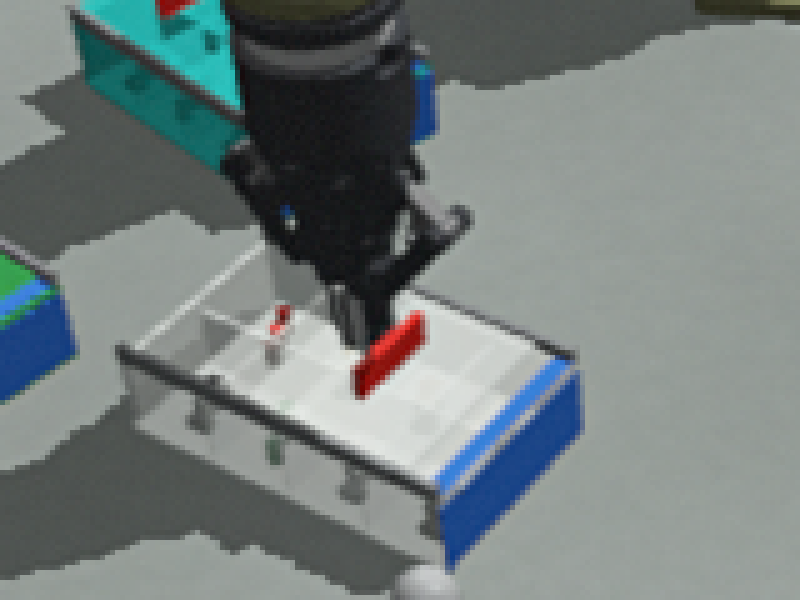

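The force rose to about 5.5 N and the tip stopped, so the door is against its stop. It slid about 72 mm, and the rib is now at (390,355) with the opening uncovered behind it. I'll back off, lift, and re-check.

>>> play_rows(commands=[-0.01,0,0,0,0,0,1,-0.02,0,-0.005,0,0,0,1,-0.025,0,-0.05,0,0,0,1,-0.025,0,-0.11,0,0,0,1,-0.025,0,-0.15,0,0,0,1])

```text
time: 10.7
eef_pos: [0.4854, -0.2147, 0.2142]
ee_rot: [2.608, 1.748, 0.004]
force: [0.4, 0.6, -0.3]
grip_width: -0.0001
```

>>> play_rows(commands=[0,0,-0.02,0,0,0,1,0,0,-0.02,0,0,0,1,0,0,-0.02,0,0,0,1,0,0,-0.02,0,0,0,1])

```text
time: 11.2
eef_pos: [0.4841, -0.2141, 0.23]
ee_rot: [-2.608, -1.748, 0.002]
force: [-0.8, -0.8, -0.6]
grip_width: 0.0001
```

```bash
python3 chk.py pics/w6.png; python3 - <<'E'
from h import *
for n in ("top","scene"):
    im,d=camera(n);a=cv2.imread(f"pics/{n}0.png");s=np.s_[190:300,115:270] if n=="top" else np.s_[235:400,360:530]
    print(n,"changed px near tile",(cv2.absdiff(im,a)[s].max(2)>60).sum())
    for t in("tin","pot","iron","station","ground"):
        for b in boxes_of(n,t)[:2]: print(n,t,round(b["p"],2),(np.array(b["box"])*[640,480,640,480]).round())
E
```

```text
[ 0.4843 -0.2141  0.2301] [-0.17 -0.62  0.47]
[ 0.4844 -0.2141  0.2303] [ 0.16  0.38 -0.32]
[ 0.4846 -0.2141  0.2305] [-0.79  0.66  0.33]
[[ 0.38   0.925 -0.001]
 [ 0.925 -0.38   0.001]
 [ 0.    -0.002 -1.   ]]
rib now [ 0.52602035 -0.17254151  0.08513286] 78 slid 0.08681265362974966
top changed px near tile 3145
top tin 0.55 [204. 205. 230. 230.]
top pot 0.88 [217. 260. 238. 284.]
top iron 0.57 [230.  73. 268. 166.]
top station 0.67 [326.  88. 385. 170.]
top station 0.34 [203. 206. 226. 228.]
top ground 0.94 [123. 226. 146. 252.]
top ground 0.79 [167. 249. 190. 272.]
scene changed px near tile 2849
scene tin 0.77 [414. 277. 438. 303.]
scene pot 0.76 [399. 236. 423. 261.]
scene iron 0.55 [367. 341. 415. 397.]
scene station 0.82 [217. 284. 302. 399.]
scene ground 0.73 [498. 269. 523. 298.]
scene ground 0.65 [446. 251. 471. 273.]
```

View pics/w6.png

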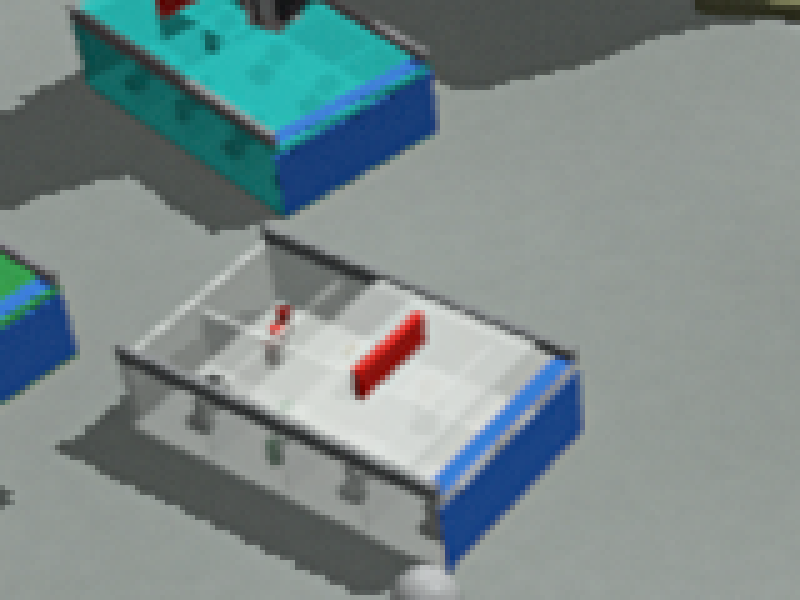

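The rib is at the same pixels as at the stop, (390,355), and the gripper is well clear. The "slid 0.087" figure is unreliable: its mean height of 0.085 m is impossible, so stray depth pixels got in. The tin, pot, iron, station and puck are all where they were to within detector noise. Handing in.

```bash
python3 -c "
from bench import *
sign_off();print(observe()['time'])"
```

```text
the job is handed in; nothing more can be done
the job is handed in; nothing more can be done
```

I touched the copper cap and pushed the clear box's door open to its stop, then handed the job in. The arm time was about 12 s of the 51 s allowed.

- **Cap:** I pressed it lightly with the closed fingertips. It sank about 4.6 mm by height, and about 5 mm by the mean force of 3.6 N, well short of the bottom. After I withdrew, its top measured about 46–47 mm high, so it had sprung back.
- **Door:** I pushed the red rib towards the blue end until the force rose to about 5.5 N and the fingers stopped. The rib had moved about 72 mm. After I lifted clear to 0.23 m, the rib was still at the same place in the picture.
- **Other things:** the tin, pot, iron, station and puck were found where they had been, to within a few pixels.

Two final checks did not give usable results:
- **Rib position after lifting:** it came out as 87 mm of travel, but at an impossible height. I took that as stray depth pixels and relied on the picture instead.
- **Changes near the tile:** the before-and-after image comparison flagged many changed pixels, which told me nothing. I put it down to the arm's shadow having moved.

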